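# Set out the vanity board on the mirrored dresser

### The arm

A 6-joint arm with a two-finger parallel gripper is mounted at the origin on the work surface. World frame = base frame: x ahead of the robot, y to its left, z up, the work surface at z = 0. Lengths are in m, angles in rad, forces in N, time in s.
With the tool pointing down it reaches from about 0.275 to 0.975 m from the base axis. Payload 8.4 kg.
Tool frame: the origin (TCP) lies where the fingers leave the gripper's body, on its centre line; the fingertips stand arm.tip_extent ahead of it and the grasp point (between the pads) lies 69 mm ahead of it (arm.tip_extent is the distance from the TCP to the fingertips, in m); z points along the fingers, y is the line along which they close (so a half turn about z gives the same grasp; the last joint's range is limited). The gripper opens to 92 mm and grips with 3 to 60 N. Pads are 20 mm wide; open, the fingers measure 128 mm over their backs; the gripper's body (75 mm by 189 mm) begins 69 mm behind the grasp point.
Start: joints at [1.274, 0.353, 1.633, -0, 1.155, -0.002], TCP at [0.182, 0.598, 0.303] pointing down, gripper open.
Joint ranges: [-2.63, 2.63], [-0.92, 2.1], [0.06, 2.66], [-1.3, 4.44], [0, 2.69], [-3.02, 3.02]. Speed limits (rad/s): [2.22, 2.22, 2.79, 3.14, 3.14, 3.14].

### API

Orientations are given as a unit quaternion [w, x, y, z].
In Python, from cell import arm, camera, camera_info, ticket gives the robot as it stands. The module is installed in compiled form; this text tells all that it offers.
- The arm moves only by the tool apply_moves, never from a script. Its argument "motion" is one flat list of numbers, 5 for each row, row after row: the finger opening in mm, from 0 to 91.9, then the shift along the tool's x, y, z in mm, then the turn about the tool's z in degrees. A call has 1 to 20 rows; each row is the pose to reach, as a shift and turn from the pose commanded when the call began, along the tool's axes at that moment; what a row does not reach only later rows make up. A row lasts 1/12 s, in which the tool goes at most 41.7 mm and 7.16 degrees, less where a joint would pass 70% of its speed; a pose out of reach is approached as far as the arm can. A call with a gripper value outside its range is refused whole. The fingers move at their own pace and stop on an object; "squeeze" is the grip in N (left out, the last holds). Time passes only in rows, so rows that repeat a pose let the fingers close. It gives the time, the measured TCP pose, the force and the opening at its end, in the units of the state.
- arm.sense(): the state, without advancing time (a new reading comes with each control period).
- camera(name): name is "scene" or "top" or "wrist"; returns the picture (384x512x3 uint8, red, green, blue); there is no depth.
- camera_info(name): a dict with "camera_matrix" (3x3 intrinsics, pixels), "camera_from_world" (4x4, takes a point from world to camera coordinates). Camera axes: x right, y down, z forward; pixel columns grow to the right and rows downward; lengths in m; the calibration is good to about 2 mm. A picture is of the moment at which its call begins: read the wrist's pose just before it. camera_info takes no time and is no camera call; for the wrist camera it gives the pose at the moment of the call.
- ticket.sign_off(): hands the job in, once; it reports no verdict.
The state is a dict: "time": time; "joint_pos": joint angles; "joint_velocities": joint speeds; "joint_torque": joint torques, N m; "tcp_pos": TCP position; "orientation": TCP orientation; "contact_force": force on the tool from outside, world axes, zero at the start; "ft_torque": the same for the moment, N m; "gripper_width": opening from 0.0 (shut) to 1.0 (fully open).
Only numpy, scipy, OpenCV 4.12 (cv2) and the standard library are available. Lean on these libraries where they do the work, as an engineer would, in place of code of your own. Each camera call takes 0.05 s, during which the arm holds its last target. There are 200 camera calls.

### The job

Set out the dark wooden board on the dresser, with left, right, front and behind taken along the board's own edges: stand the empty glass votive holder on the board in line with and midway between the pink organizer and the white hand dish, and only then stand the ivory LED candle in it; stand the chrome-capped lipstick upright on the board straight behind the hand dish, about two centimetres beyond its fingertips; and put the navy ring box, right way up, in the centre of the organizer's top. Set everything down without dropping it, let go, and leave the hand dish, perfume and nail polish where they are.

Things in the scene. Friction and masses are not known exactly. Their poses are not given: they have to be found in the camera images.
- board: Dark walnut board lying fixed on the mirrored dresser top, 220 (x) by 380 (y) by 6 mm thick. Origin at the centre of its underside, on the dresser top (top face 6 mm higher). Its x axis points to the back (away from the robot), its y axis to the left, z up; it may be turned a little on the dresser.
- organizer: Pink plastic jewellery organizer with two closed pull-out trays (they stay shut) and clear knobs on the front, fixed on the board at its left or right end and square with it: 120 deep (x) by 110 wide (y) by 85 mm high, flat plain top, knobs 14 mm proud of the front. Origin at the centre of its underside (top face 85 mm above it); x to the back, y left.
- ring_dish: White ceramic ring dish, an open hand lying palm up, loose (250 g) on the board at the other end from the organizer, square with the board; fingers point to the back, thumb left. 120 long (x), 93 wide, 16 mm high. Origin on the palm's middle line, midway along the length, at the underside: fingertips end 60 mm along +x (back), heel 60 mm along -x; y left.
- votive: Empty frosted pale blue-green glass votive holder, a plain straight cup, outside diameter 62 mm, 38 mm high, wall 4 mm (inside diameter 54), floor 6 mm thick. Starts upright on the dresser. About 150 g. Origin at the centre of its underside, z up the cup's axis.
- candle: Ivory LED candle, a plain cylinder 36 mm across and 75 mm tall with an orange plastic flame 13 mm high on top (88 mm in all). Starts upright on the dresser. About 60 g. Origin at the centre of its underside, z up its axis.
- lipstick: Lipstick tube, 22 mm across and 75 mm tall: dark lower half, brass band, chrome cap. Starts upright on the dresser. 40 g. Origin at the centre of its underside, z up its axis.
- ring_box: Closed navy ring box with a brass seam and clasp and a thin brass square on its lid, 52 by 52 by 42 mm high. Starts upright on the dresser, its sides along its x and y axes. About 90 g. Origin at the centre of its underside.
- perfume: Bystander: amber glass perfume bottle with black cap, 32 (x) by 44 (y) by 78 mm high, upright on the dresser among the things to be moved. Origin at the centre of its underside.
- polish: Bystander: nail polish, red round bottle 30 mm across with a white cap, 67 mm high, upright on the dresser among the things to be moved. Origin at the centre of its underside.
Mind the look-alikes: they are no part of the job. Leave any red look-alike of the votive alone.

How it is judged:
By the outcome, as a careful person would: the job done as asked, in the order asked, and still so for the second after the job is handed in, with the robot touching nothing.
It also fails if it takes over 128 s, if anything falls off the work surface, if the arm or the gripper's body presses on something with over 40 N, if the wrist force passes 120 N, or if a joint passes its speed limit or range.

## Working session

There is one attempt and no reset: what is moved stays moved. The work goes in short steps, Python scripts to look and compute and a tool call to move; the robot and the scene stay as the last step left them, time stands still between calls to the robot, and variables do not carry over. Pictures are saved under pics/ and viewed, on a budget of 14 in all, crops included, one or two more only if the job needs it, and the job is handed in when it is done.

Besides the shell and the picture viewer there is one more tool, called after ">>>" as name(argument=value, ...) on one line, values as JSON. apply_moves: Moves the arm, as the interface text tells. Its arguments: {"type":"object","properties":{"motion":{"type":"array"},"squeeze":{"type":"number"}},"required":["motion"]}

```bash
mkdir -p pics; python3 - <<'E'
from cell import arm,camera,camera_info
import cv2,numpy as np
s=arm.sense();print({k:np.round(v,3) for k,v in s.items()},arm.tip_extent)
for n in("scene","top"):
    cv2.imwrite(f"pics/{n}0.png",camera(n)[:,:,::-1]);i=camera_info(n);print(n,np.round(i["camera_matrix"],1).tolist(),np.round(i["camera_from_world"],3).tolist())
E
```

```text
{'time': np.float64(0.0), 'joint_pos': array([ 1.274,  0.354,  1.634,  0.   ,  1.155, -0.002]), 'joint_velocities': array([-0.   ,  0.001,  0.   , -0.001,  0.001,  0.   ]), 'joint_torque': array([-0.0000e+00, -5.9386e+01, -3.3421e+01,  7.0000e-02,  2.4000e-02,
       -0.0000e+00]), 'tcp_pos': array([0.181, 0.598, 0.302]), 'orientation': array([-0.   ,  0.147,  0.989, -0.001]), 'contact_force': array([-0.175, -0.109,  0.041]), 'ft_torque': array([-0.024,  0.063,  0.034]), 'gripper_width': np.float64(1.002)} 0.0881
scene [[357.0, 0.0, 254.6], [0.0, 357.0, 193.5], [0.0, 0.0, 1.0]] [[0.858, 0.514, 0.007, -0.405], [0.345, -0.567, -0.748, -0.097], [-0.38, 0.644, -0.664, 1.23], [0.0, 0.0, 0.0, 1.0]]
top [[349.8, 0.0, 255.3], [0.0, 349.8, 199.1], [0.0, 0.0, 1.0]] [[-0.024, -1.0, -0.002, 0.047], [-0.994, 0.024, -0.109, 0.455], [0.109, -0.0, -0.994, 0.943], [0.0, 0.0, 0.0, 1.0]]
```

View pics/scene0.png

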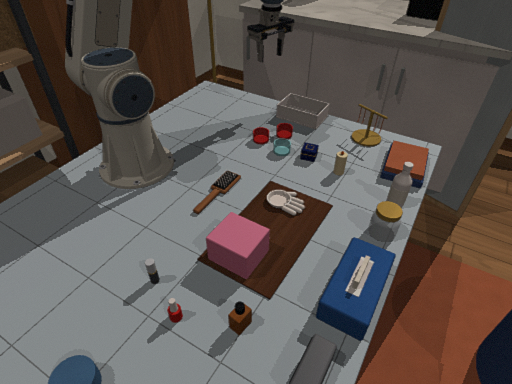

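View pics/top0.png

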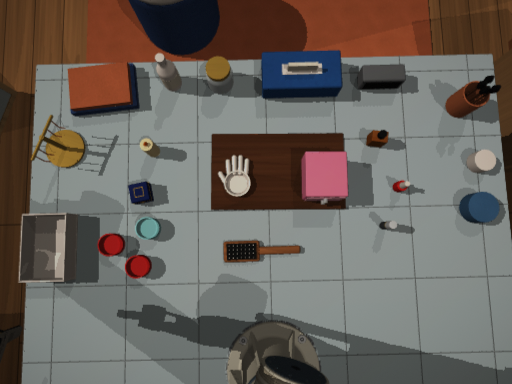

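The top view shows:
- **Board:** about (278,172).
- **Organizer:** (325,177), at the right end of the board.
- **Hand dish:** (237,178).
- **Votive:** the teal cup at (148,229). The red look-alikes are at (112,245) and (138,266).
- **Ring box:** navy, (140,192). The tissue box at (300,75) and the tub at (480,207) are other blue things.
- **Candle:** (148,147). The pale jar at (482,160) could be mistaken for it.
- **Lipstick:** (388,225), with the nail polish at (401,186) as the possible mix-up.

I'll check these choices in one close crop.

```bash
cat > h.py <<'E'
import numpy as np,cv2
from cell import arm,camera,camera_info
def ray(info,px,z):
    K=np.array(info["camera_matrix"]);T=np.array(info["camera_from_world"]);R=T[:3,:3]
    c=-R.T@T[:3,3];d=R.T@np.linalg.inv(K)@np.array([px[0],px[1],1.]);return (c+d*(z-c[2])/d[2])[:2]
def proj(info,p):
    K=np.array(info["camera_matrix"]);T=np.array(info["camera_from_world"]);q=K@(T[:3,:3]@np.array(p)+T[:3,3]);return q[:2]/q[2]
def blobs(im,lo,hi,amin=30,hwrap=False):
    hsv=cv2.cvtColor(im,cv2.COLOR_RGB2HSV);m=cv2.inRange(hsv,np.array(lo),np.array(hi))
    cs,_=cv2.findContours(m,cv2.RETR_EXTERNAL,cv2.CHAIN_APPROX_NONE)
    return sorted([c for c in cs if cv2.contourArea(c)>=amin],key=cv2.contourArea,reverse=True)
E
python3 - <<'E'
from h import *
a=cv2.imread("pics/top0.png");s=cv2.imread("pics/scene0.png")
R=lambda i,x,y,w,h:cv2.resize(i[y:y+h,x:x+w],(400,300),interpolation=cv2.INTER_CUBIC)
cv2.imwrite("pics/c1.png",np.vstack([np.hstack([R(a,90,135,176,132),R(a,360,120,144,108)]),np.hstack([R(s,240,110,120,90),R(s,130,240,120,90)])]))
info=camera_info("top");im=a[:,:,::-1].copy()
for n,lo,hi,z in[("pink",(160,90,120),(178,255,255),.091),("teal",(80,60,80),(95,255,255),.038),("navy",(112,80,20),(130,255,130),.042)]:
    for c in blobs(im,lo,hi)[:4]:
        (x,y),sz,an=cv2.minAreaRect(c);print(n,round(x),round(y),np.round(sz,1),round(an,1),ray(info,(x,y),z).round(3))
for n,p,z in[("candle",(148,146),.08),("lip",(392,226),.075),("boardTL",(211,134),.006),("boardTR",(344,133),.006),("BL",(211,210),.006),("BR",(346,208),.006),("palm",(237,184),.02),("jar",(482,160),.05)]:print(n,ray(info,p,z).round(3))
E
```

```text
pink 324 174 [45. 46.] -0.0 [ 0.51  -0.145]
teal 147 228 [21. 24.] 90.0 [0.385 0.332]
navy 139 192 [18.7 19.1] 77.5 [0.482 0.354]
candle [0.599 0.318]
lip [ 0.372 -0.317]
boardTL [0.65 0.16]
boardTR [ 0.644 -0.224]
BL [0.431 0.162]
BR [ 0.427 -0.218]
palm [0.501 0.087]
jar [ 0.546 -0.584]
```

View pics/c1.png

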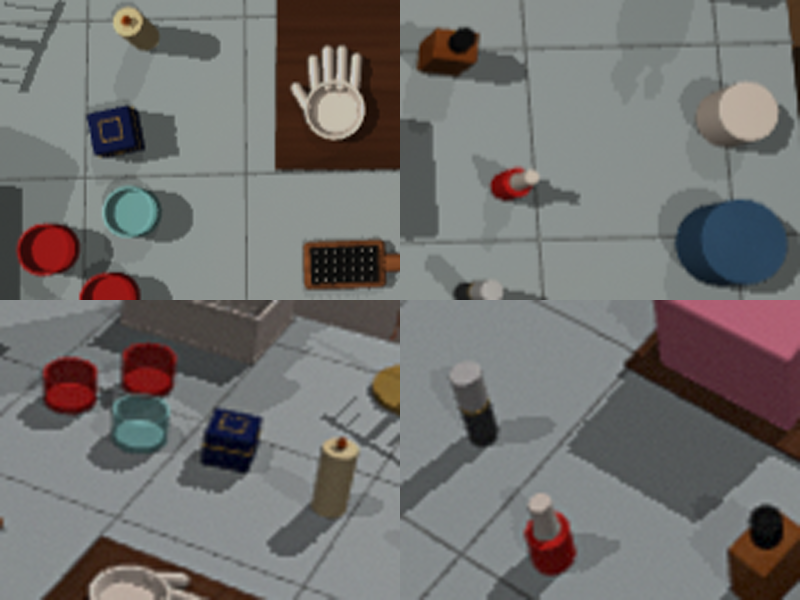

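The crop confirms the choices. The teal cup is the votive and both red cups are look-alikes. The navy box has the brass square, the ivory cylinder has the flame, and the dark tube with the brass band and chrome cap is the lipstick. I'll move in now.

>>> apply_moves(motion=[91,-302,-240,-48,0,91,-302,-240,-48,0,91,-302,-240,-48,0,91,-302,-240,-48,0,91,-302,-240,-48,0,91,-302,-240,-48,0,91,-302,-240,-48,0,91,-302,-240,-48,0,91,-302,-240,-48,0,91,-302,-240,-48,0,91,-302,-240,-48,0,91,-302,-240,-48,0,91,-302,-240,-48,0])

```text
time: 1.18
tcp_pos: [0.4003, 0.2811, 0.3504]
orientation: [-0.0, 0.147, 0.989, -0.0]
contact_force: [0.7, 0.5, -1.1]
gripper_width: 0.988
```

```bash
cat >> h.py <<'E'
from scipy.spatial.transform import Rotation as Ro
def plan(x,y,z,yaw=None):
    """shift (mm, tool axes) and turn (deg) from the present pose to TCP x,y,z; yaw = world heading (deg) of tool y, mod 180"""
    s=arm.sense();q=s["orientation"];M=Ro.from_quat([q[1],q[2],q[3],q[0]]).as_matrix()
    d=M.T@(np.array([x,y,z])-s["tcp_pos"])*1000;h=np.degrees(np.arctan2(M[1,1],M[0,1]))
    t=0 if yaw is None else -((yaw-h+90)%180-90)
    print("plan",d.round(1),"turn",round(t,1),"| tcp",s["tcp_pos"].round(4),"h",round(h,1),"j6",round(s["joint_pos"][5],2),"tilt",round(np.degrees(np.arccos(-M[2,2])),2),"t",round(float(s["time"]),1),"w",round(float(s["gripper_width"])*92,1),"F",np.round(s["contact_force"],1))
def shot(name):
    i=camera_info("wrist");im=camera("wrist");cv2.imwrite(f"pics/{name}.png",im[:,:,::-1]);np.save(f"pics/{name}.npy",i,allow_pickle=True);return im,i
E
python3 - <<'E'
from h import *
im,i=shot("w1");plan(.4,.28,.35)
print(np.round(i["camera_matrix"],1).tolist());T=i["camera_from_world"];print((-T[:3,:3].T@T[:3,3]).round(3),T[:3,:3].round(3).tolist())
for n,lo,hi,z in[("teal",(80,60,80),(95,255,255),.038),("navy",(112,80,20),(130,255,130),.042)]:
    for c in blobs(im,lo,hi,200)[:4]:
        (x,y),sz,an=cv2.minAreaRect(c);print(n,round(x),round(y),np.round(sz,1),round(an,1),ray(i,(x,y),z).round(4))
E
```

```text
plan [-0.2 -1.4  0.3] turn 0 | tcp [0.4002 0.2814 0.3503] h 73.2 j6 -0.67 tilt 0.04 t 1.2 w 91.0 F [ 0.3 -0.1 -0.2]
[[303.1, 0.0, 253.9], [0.0, 303.1, 197.2], [0.0, 0.0, 1.0]]
[0.327 0.304 0.432] [[0.291, 0.957, 0.001], [0.921, -0.28, 0.271], [0.26, -0.078, -0.962]]
teal 290 148 [47. 46.] 90.0 [0.3841 0.3351]
navy 323 214 [34.  36.7] 63.4 [0.4819 0.3553]
```

View pics/w1.png

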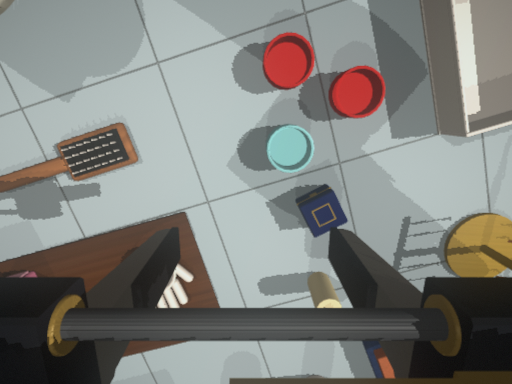

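The wrist view has the votive at (290,148), red cups at (288,60) and (357,92), the ring box at (322,212) and the candle partly hidden at (325,295). Next I'll put the camera straight over the votive, closer in.

>>> apply_moves(motion=[91,-46,46,100,0,91,-46,46,100,0,91,-46,46,100,0,91,-46,46,100,0,91,-46,46,100,0,91,-46,46,100,0])

```text
time: 1.73
tcp_pos: [0.4574, 0.312, 0.2512]
orientation: [-0.0, 0.146, 0.989, -0.0]
contact_force: [-0.8, 0.6, 0.2]
gripper_width: 0.987
```

```bash
python3 - <<'E'
from h import *
im,i=shot("w2")
for n,lo,hi,z in[("teal",(80,60,80),(95,255,255),.038),("navy",(112,80,20),(130,255,130),.042)]:
    for c in blobs(im,lo,hi,200)[:3]:
        (x,y),sz,an=cv2.minAreaRect(c);p=ray(i,(x,y),z);print(n,round(x),round(y),np.round(sz,1),round(an,1),p.round(4))
        w=np.array([ray(i,q[0],z) for q in c[::3]],np.float32);print("  metric",cv2.minEnclosingCircle(w),cv2.minAreaRect(w))
        if n=="teal": P=p
plan(P[0],P[1],.092)
E
```

```text
teal 254 112 [63. 67.] 0.0 [0.3838 0.335 ]
  metric ((0.3847382068634033, 0.33486053347587585), 0.030396979302167892) ((0.38474327325820923, 0.3349459767341614), (0.059894368052482605, 0.05947831645607948), 0.7802966833114624)
navy 302 202 [47.4 50.1] 63.4 [0.4816 0.3554]
  metric ((0.482060968875885, 0.3552647829055786), 0.0338049940764904) ((0.48243409395217896, 0.35539209842681885), (0.04929731786251068, 0.049598582088947296), 11.749032974243164)
plan [ 77.5   0.5 160. ] turn 0 | tcp [0.4577 0.3119 0.252 ] h 73.2 j6 -0.68 tilt 0.06 t 1.8 w 91.4 F [-0.2  0.3 -0.5]
```

View pics/w2.png

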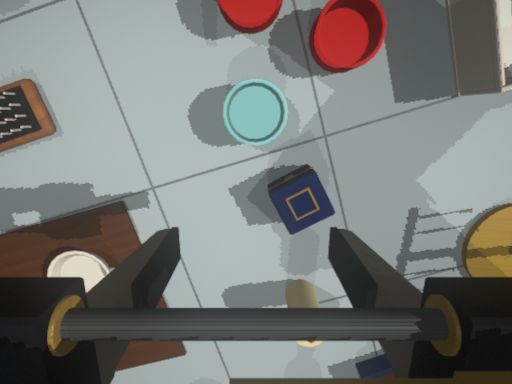

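The rim is centred at (254,112), which gives (0.3845, 0.335), and the measured diameter of about 60–61 mm fits the 62 mm given. Now I'll grasp it.

>>> apply_moves(motion=[91,40,0,20,0,91,77,0,40,0,91,77,0,75,0,91,77,0,105,0,91,77,0,130,0,91,77,0,150,0,91,77,0,159,0,91,77,0,159,0,60,77,0,159,0,50,77,0,159,0,50,77,0,159,0,50,77,0,159,0,50,77,0,159,0,50,77,0,159,0], squeeze=15)

```text
time: 2.95
tcp_pos: [0.385, 0.334, 0.0926]
orientation: [0.001, 0.147, 0.989, 0.001]
contact_force: [-0.4, -1.6, 8.6]
gripper_width: 0.664
```

>>> apply_moves(motion=[50,0,0,-20,0,50,0,0,-60,0,50,0,0,-100,0,50,-15,-25,-130,5,50,-32,-54,-160,10,50,-52,-86,-190,16,50,-72,-118,-215,22,50,-92,-152,-240,28,50,-112,-186,-260,34,50,-132,-220,-275,40,50,-152,-254,-290,46,50,-172,-288,-300,52,50,-194,-322,-307,58,50,-216,-356,-307,64,50,-238,-390,-307,70,50,-258,-424,-307,74,50,-274,-452,-307,74,50,-285,-471,-307,74,50,-285,-471,-307,74,50,-285,-471,-307,74])

```text
time: 4.62
tcp_pos: [0.5201, -0.2011, 0.3981]
orientation: [-0.001, 0.714, 0.701, -0.0]
contact_force: [0.4, 0.5, -1.7]
gripper_width: 0.665
```

```bash
python3 - <<'E'
from h import *
plan(.53,0,.35,0);im,i=shot("w3")
T=i["camera_from_world"];print((-T[:3,:3].T@T[:3,3]).round(3))
for c in blobs(im,(160,60,60),(179,255,255),500)[:2]:
    w=np.array([ray(i,q[0],.091) for q in c[::2]],np.float32);print(cv2.minAreaRect(c),cv2.minAreaRect(w))
E
```

```text
plan [201.2   6.3  48.2] turn -1.0 | tcp [ 0.5201 -0.2011  0.3981] h -1.0 j6 -0.35 tilt 0.08 t 4.6 w 61.1 F [ 0.4  0.5 -1.7]
[ 0.521 -0.124  0.48 ]
((247.0, 131.0), (88.0, 98.0), 90.0) ((0.5119948983192444, -0.14933882653713226), (0.10832187533378601, 0.12083153426647186), 88.965576171875)
```

View pics/w3.png

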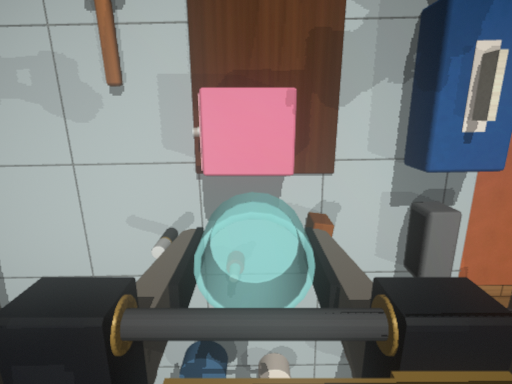

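The organizer top is at px (247,131), giving (0.512, −0.149). It measures 121×108 mm, as it should, with yaw −1.0°. Next is the dish.

>>> apply_moves(motion=[50,30,2,8,0,50,70,4,18,0,50,110,6,28,0,50,150,8,38,0,50,180,10,48,0,50,201,10,48,0,50,201,10,48,0,50,201,10,48,0])

```text
time: 5.33
tcp_pos: [0.5328, 0.003, 0.3508]
orientation: [-0.0, 0.711, 0.703, -0.0]
contact_force: [0.5, -0.1, -1.3]
gripper_width: 0.669
```

```bash
python3 - <<'E'
from h import *
im,i=shot("w4");plan(.53,-.03,.2,-1)
T=i["camera_from_world"];print((-T[:3,:3].T@T[:3,3]).round(3))
hsv=cv2.cvtColor(im,cv2.COLOR_RGB2HSV)
th=np.radians(-1.);bx=np.array([np.cos(th),np.sin(th)]);by=np.array([-np.sin(th),np.cos(th)])
for c in blobs(im,(0,0,90),(40,90,255),300)[:3]:
    x,y,w_,h_=cv2.boundingRect(c);w=np.array([ray(i,q[0],.014) for q in c]);print((x,y,w_,h_));u=w@bx;v=w@by
    print(" bx",u.min(),u.max(),"by",v.min(),v.max())
m=cv2.inRange(hsv,(0,60,10),(20,255,110))
# board edges: left/right transitions at rows
for r in range(5,180,35):
    xs=np.where(m[r])[0];
    if len(xs):print(r,xs.min(),xs.max(),ray(i,(xs.min(),r),.006).round(4),ray(i,(xs.max()+1,r),.006).round(4))
E
```

```text
plan [-31.9  -2.7 151. ] turn 0.3 | tcp [0.533  0.0019 0.351 ] h -0.7 j6 0.01 tilt 0.02 t 5.4 w 61.4 F [ 0.6 -0.2 -1.3]
[0.533 0.08  0.433]
(203, 61, 93, 78)
 bx 0.4638473495020878 0.5859590063332373 by 0.05469159120157093 0.15124988016124247
(136, 46, 123, 262)
 bx 0.34884163834950127 0.536707463972132 by -0.21225438402505273 0.16867840811307183
(451, 212, 42, 76)
 bx 0.8367994299255719 0.8875844096625172 by -0.17296477672616198 -0.0493515134339005
40 493 493 [0.8395 0.1643] [0.8408 0.1643]
75 178 488 [0.4344 0.1273] [0.8427 0.1226]
110 106 340 [0.3335 0.0843] [0.6513 0.0807]
145 110 337 [0.3323 0.0374] [0.6503 0.0338]
```

View pics/w4.png

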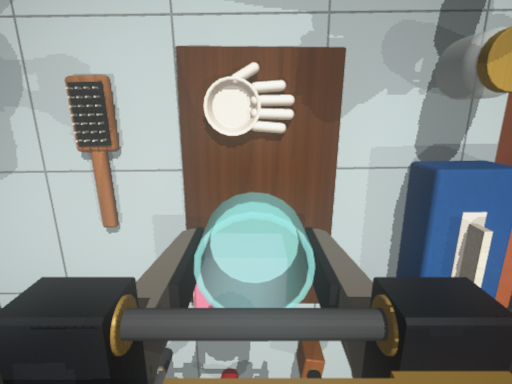

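The dish has its bowl centred at about (232,106) and fingertips at (295,103), and its length of 122 mm agrees with the 120 mm given. Now I'll work out the targets.

```bash
cat > t.py <<'E'
from h import *
im=cv2.imread("pics/w4.png")[:,:,::-1].copy();i=np.load("pics/w4.npy",allow_pickle=True).item()
th=np.radians(-1.);bx=np.array([np.cos(th),np.sin(th)]);by=np.array([-np.sin(th),np.cos(th)])
c=max(blobs(im,(0,0,90),(40,90,255),300),key=lambda c:cv2.boundingRect(c)[0]*(cv2.boundingRect(c)[0]<300))
w=np.array([ray(i,q[0],.016) for q in c]);B=np.c_[w@bx,w@by]
p=w[(B[:,0]<B[:,0].min()+.045)&(B[:,1]<.125)];A=np.c_[2*p,np.ones(len(p))];s=np.linalg.lstsq(A,(p**2).sum(1),rcond=None)[0];r=np.sqrt(s[2]+s[0]**2+s[1]**2)
v=s[:2]@by;u=(B[:,0].max()+B[:,0].min())/2;ft=B[B[:,0]>B[:,0].max()-.004][:,1].mean()
dish=u*bx+v*by;org=np.array([.512,-.149]);vot=(dish+org)/2
lip=dish+bx*(.060+.028)
if __name__=="__main__":print("bowl",s[:2].round(4),"r",r.round(4),"v",v.round(4),"longest fingertip v",ft.round(4),"len",np.ptp(B[:,0]).round(4));print("dish",dish.round(4),"vot",vot.round(4),"lip",lip.round(4),"align bx diff",((dish-org)@bx).round(4))
E
python3 t.py
python3 - <<'E'
from t import *
plan(*vot,.1,-1)
inf=camera_info("top");im=cv2.imread("pics/top0.png")[:,:,::-1].copy()
for c in blobs(im,(0,0,130),(40,80,255),100):
    x,y,a,b=cv2.boundingRect(c)
    if 210<x<250 and 140<y<200:
        w=np.array([ray(inf,q[0],.014) for q in c]);print("top dish u",(w@bx).min(),(w@bx).max(),"v",(w@by).min(),(w@by).max())
E
```

```text
bowl [0.4989 0.0832] r 0.0346 v 0.0919 longest fingertip v 0.0959 len 0.1215
dish [0.5265 0.0827] vot [ 0.5192 -0.0331] lip [0.6144 0.0812] align bx diff 0.0104
plan [-35.2 -13.4 251. ] turn 0.3 | tcp [0.533  0.0019 0.351 ] h -0.7 j6 0.01 tilt 0.02 t 5.4 w 61.4 F [ 0.6 -0.2 -1.3]
top dish u 0.4661464803561881 0.5834414159510968 v 0.05901152760868986 0.14924074456832642
```

>>> apply_moves(motion=[50,-12,-4,35,0,50,-24,-9,75,0,50,-35,-13,115,0,50,-35,-13,155,0,50,-35,-13,190,0,50,-35,-13,215,0,50,-35,-13,232,0,50,-35,-13,240,0,50,-35,-13,240,0,50,-35,-13,240,0])

```text
time: 6.22
tcp_pos: [0.5203, -0.0343, 0.1113]
orientation: [0.0, 0.713, 0.701, 0.0]
contact_force: [0.9, -0.6, -1.8]
gripper_width: 0.662
```

```bash
python3 -c "
from t import *
plan(*vot,.0985,-1)"
```

```text
plan [ 1.2 -1.1 12.8] turn 0.1 | tcp [ 0.5203 -0.0343  0.1113] h -0.9 j6 -0.05 tilt 0.02 t 6.2 w 60.9 F [ 0.9 -0.6 -1.8]
```

>>> apply_moves(motion=[50,1,-1,4,0,50,1,-1,7,0,50,1,-1,10,0,50,1,-1,11.5,0,50,1,-1,12.5,0,50,1,-1,13,0,50,1,-1,13,0,50,1,-1,13,0])

```text
time: 6.88
tcp_pos: [0.5191, -0.0327, 0.0985]
orientation: [0.0, 0.712, 0.702, 0.0]
contact_force: [-3.0, 0.1, 10.0]
gripper_width: 0.666
```

It is in contact with the board at 10 N, so I'll release and lift.

>>> apply_moves(motion=[64,0,0,0,0,70,0,0,0,0,91,0,0,0,0,91,0,0,0,0,91,0,0,0,0,91,0,0,-10,0,91,0,0,-40,0,91,0,0,-80,0,91,0,0,-120,0,91,0,0,-160,0,91,0,0,-180,0,91,0,0,-180,0])

```text
time: 7.88
tcp_pos: [0.5212, -0.0329, 0.2835]
orientation: [0.003, 0.713, 0.702, 0.003]
contact_force: [1.4, -0.2, 0.9]
gripper_width: 0.989
```

```bash
python3 -c "
from h import *
plan(.60+.073,.318-.022,.30,73)
import cv2
im=camera('top');cv2.imwrite('pics/top1.png',im[:,:,::-1]);i=camera_info('top')
for c in blobs(im,(80,60,80),(95,255,255)):
    (x,y),sz,a=cv2.minAreaRect(c);print(x,y,sz,ray(i,(x,y),.04))"
```

```text
plan [331.3 146.8 -15.3] turn -73.9 | tcp [ 0.5212 -0.0329  0.2835] h -0.9 j6 -0.05 tilt 0.51 t 7.9 w 91.0 F [ 1.4 -0.2  0.9]
```

>>> apply_moves(motion=[91,35,9,-15,0,91,70,18,-15,0,91,105,27,-15,0,91,140,36,-15,0,91,175,47,-15,0,91,210,56,-15,0,91,245,65,-15,0,91,276,75,-15,0,91,276,75,-15,0,91,276,75,-15,0,91,276,75,-15,0])

```text
time: 8.85
tcp_pos: [0.5974, 0.2414, 0.2911]
orientation: [-0.0, 0.712, 0.702, -0.001]
contact_force: [0.3, -0.6, 0.8]
gripper_width: 0.992
```

```bash
python3 - <<'E'
from h import *
im,i=shot("w5")
cv2.imwrite("pics/top2.png",camera("top")[:,:,::-1])
T=i["camera_from_world"];print((-T[:3,:3].T@T[:3,3]).round(3))
for n,lo,hi,z in[("ivory",(15,40,150),(35,160,255),.075),("navy",(112,80,20),(130,255,130),.042)]:
    for c in blobs(im,lo,hi,200)[:3]:
        w=np.array([ray(i,q[0],z) for q in c],np.float32);print(n,cv2.boundingRect(c),cv2.minEnclosingCircle(w),cv2.minAreaRect(w))
plan(.6,.318,.127,-1)
E
```

```text
[0.598 0.318 0.373]
ivory (245, 83, 37, 39) ((0.6064466238021851, 0.32589927315711975), 0.01755056157708168) ((0.6064420342445374, 0.32622888684272766), (0.03400887921452522, 0.033869240432977676), 89.1470718383789)
ivory (436, 265, 49, 11) ((0.8216142058372498, 0.14236854016780853), 0.02654288522899151) ((0.8216888904571533, 0.14785273373126984), (0.012200731784105301, 0.052871424704790115), 89.21991729736328)
navy (112, 45, 62, 60) ((0.4844253659248352, 0.3551686108112335), 0.034274451434612274) ((0.4852088689804077, 0.3553586006164551), (0.05216863751411438, 0.049672093242406845), 11.293521881103516)
navy (469, 32, 43, 39) ((0.8351157903671265, 0.3714500665664673), 0.02548138238489628) ((0.8344867825508118, 0.3697111904621124), (0.04264881834387779, 0.03452916070818901), 7.490563869476318)
navy (393, 42, 51, 16) ((0.7615016102790833, 0.3777010142803192), 0.024731270968914032) ((0.761806845664978, 0.37465518712997437), (0.049173399806022644, 0.009084273129701614), 5.7237629890441895)
plan [ 77.5   1.3 164.9] turn 0.1 | tcp [0.5977 0.2407 0.2919] h -0.9 j6 0.4 tilt 0.1 t 8.9 w 91.5 F [ 0.4 -0.3  0.1]
```

View pics/w5.png

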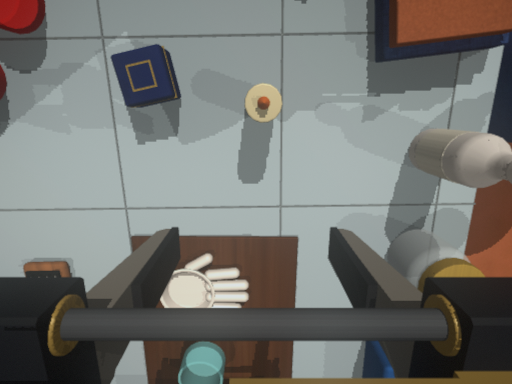

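The candle top is at px (263,102), giving (0.6064, 0.326). The measured width of 34–35 mm is consistent with 36 mm. The votive stands on the board. Now I'll grasp the candle.

>>> apply_moves(motion=[91,40,4,0,0,91,80,7,10,0,91,85.5,7,30,0,91,85.5,7,60,0,91,85.5,7,95,0,91,85.5,7,125,0,91,85.5,7,150,0,91,85.5,7,165,0,91,85.5,7,165,0,60,85.5,7,165,0,40,85.5,7,165,0,25,85.5,7,165,0,25,85.5,7,165,0,25,85.5,7,165,0,25,85.5,7,165,0,25,85.5,7,165,0], squeeze=10)

```text
time: 10.28
tcp_pos: [0.6067, 0.3275, 0.1282]
orientation: [0.0, 0.713, 0.702, 0.0]
contact_force: [-0.4, 0.4, 1.1]
gripper_width: 0.506
```

```bash
python3 - <<'E'
from t import *
plan(*vot,.30,-1)
im=cv2.imread("pics/top2.png")[:,:,::-1].copy();i=camera_info("top")
for c in blobs(im,(80,60,80),(95,255,255)):
    w=np.array([ray(i,q[0],.044) for q in c],np.float32);print(cv2.boundingRect(c),cv2.minAreaRect(w)[:2])
for c in blobs(im,(160,90,120),(178,255,255),300):
    w=np.array([ray(i,q[0],.091) for q in c],np.float32);print(cv2.boundingRect(c),cv2.minAreaRect(w))
E
```

```text
plan [-361.9  -81.8 -172. ] turn 0.1 | tcp [0.6067 0.3275 0.1282] h -0.9 j6 0.51 tilt 0.03 t 10.3 w 46.5 F [-0.4  0.4  1.1]
(269, 165, 22, 22) ((0.5177833437919617, -0.03129767253994942), (0.05746963992714882, 0.05822785943746567))
(303, 151, 45, 47) ((0.5108712911605835, -0.1456831842660904), (0.11454430222511292, 0.12114466726779938), 88.60054016113281)
```

>>> apply_moves(motion=[25,0,0,0,0,25,0,0,0,0,25,0,0,0,0,25,0,0,0,0,25,0,0,0,0,25,0,0,-20,0,25,0,0,-60,0,25,0,0,-90,0,25,-35,-8,-110,0,25,-72,-16,-120,0,25,-110,-25,-120,0,25,-148,-34,-120,0,25,-186,-43,-120,0,25,-224,-51,-120,0,25,-262,-60,-120,0,25,-262,-60,-120,0,25,-262,-60,-120,0])

```text
time: 11.7
tcp_pos: [0.5421, 0.0646, 0.2478]
orientation: [-0.0, 0.714, 0.7, -0.0]
contact_force: [0.7, 0.8, -0.0]
gripper_width: 0.386
```

```bash
python3 - <<'E'
from t import *
im,i=shot("w6");plan(*vot,.25,-1)
T=i["camera_from_world"];print((-T[:3,:3].T@T[:3,3]).round(3))
for c in blobs(im,(80,60,80),(95,255,255),200):
    w=np.array([ray(i,q[0],.044) for q in c],np.float32);print(cv2.boundingRect(c),cv2.minEnclosingCircle(w))
E
```

```text
plan [-99.4 -21.6  -2.2] turn -0.0 | tcp [0.5426 0.0658 0.2478] h -1.0 j6 0.14 tilt 0.03 t 11.8 w 35.8 F [ 0.2  1.  -0.5]
[0.543 0.141 0.329]
```

View pics/w6.png

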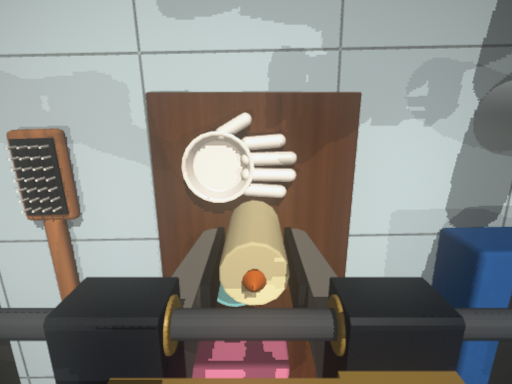

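The candle is held upright at px (254,260) and the dish hasn't moved. I'll go above the votive.

>>> apply_moves(motion=[25,-30,-6,0,0,25,-65,-14,0,0,25,-98,-21,5,0,25,-98,-21,35,0,25,-98,-21,55,0,25,-98,-21,55,0,25,-98,-21,55,0])

```text
time: 12.33
tcp_pos: [0.52, -0.0303, 0.1921]
orientation: [-0.001, 0.712, 0.702, -0.001]
contact_force: [0.8, -0.1, -0.4]
gripper_width: 0.389
```

```bash
python3 - <<'E'
from t import *
plan(*vot,.1405,-1)
cv2.imwrite("pics/s1.png",cv2.resize(camera("scene")[150:300,180:380,::-1],(800,600),interpolation=cv2.INTER_CUBIC))
E
```

```text
plan [-2.9 -0.6 51.6] turn 0.2 | tcp [ 0.52   -0.0303  0.1921] h -0.8 j6 -0.05 tilt 0.12 t 12.3 w 35.8 F [ 0.8 -0.1 -0.4]
```

View pics/s1.png

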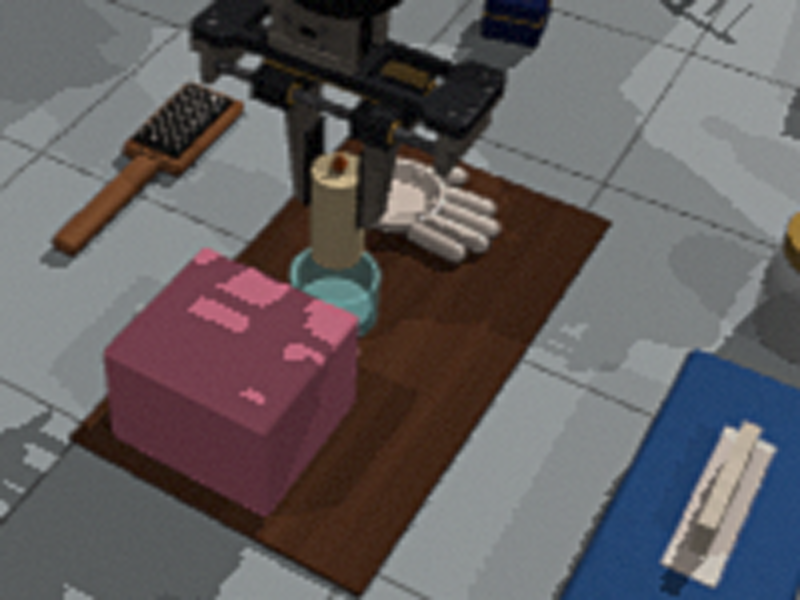

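The candle hangs over the votive, with the candle base at about (337,262) and the votive at (335,290). I'll lower it in.

>>> apply_moves(motion=[25,-2,0,15,0,25,-3,0,28,0,25,-3,0,38,0,25,-3,0,44,0,25,-3,0,48,0,25,-3,0,50,0,25,-3,0,51.5,0,25,-3,0,52,0,25,-3,0,52,0])

```text
time: 13.13
tcp_pos: [0.5202, -0.0343, 0.141]
orientation: [0.0, 0.713, 0.702, 0.0]
contact_force: [0.3, 0.1, -1.0]
gripper_width: 0.394
```

>>> apply_moves(motion=[25,1,0,1,0,25,1,0,1,0,25,1,0,2,0,25,1,0,2,0,25,1,0,2,0])

```text
time: 13.55
tcp_pos: [0.5202, -0.0333, 0.1394]
orientation: [0.0, 0.713, 0.702, 0.0]
contact_force: [-2.2, 0.8, 7.7]
gripper_width: 0.389
```

Contact at 7.7 N. I'll release, lift, then go to the ring box.

>>> apply_moves(motion=[40,0,0,0,0,60,0,0,0,0,70,0,0,0,0,70,0,0,0,0,70,0,0,0,0,70,0,0,-15,0,70,0,0,-50,0,70,0,0,-90,0,91,0,0,-125,0,91,35,-3,-130,-2,91,75,-6,-130,-4,91,115,-9,-130,-6,91,155,-12,-130,-8,91,195,-16,-130,-10,91,235,-20,-130,-12.5,91,275,-24,-130,-12.5,91,314,-26,-130,-12.5,91,314,-26,-130,-12.5,91,314,-26,-130,-12.5])

```text
time: 15.13
tcp_pos: [0.4984, 0.2829, 0.2684]
orientation: [-0.0, 0.631, 0.776, -0.0]
contact_force: [-0.0, -0.1, -0.8]
gripper_width: 0.991
```

```bash
python3 - <<'E'
from h import *
im,i=shot("w7");cv2.imwrite("pics/top3.png",camera("top")[:,:,::-1])
T=i["camera_from_world"];print((-T[:3,:3].T@T[:3,3]).round(3))
for c in blobs(im,(112,80,20),(130,255,130),600)[:2]:
    w=np.array([ray(i,q[0],.042) for q in c],np.float32);print(cv2.boundingRect(c),cv2.minAreaRect(w))
plan(.482,.356,.097,11.5)
i=cv2.imread("pics/w7.png");t=cv2.imread("pics/top3.png")[100:260,170:390];cv2.imwrite("pics/c7.png",np.hstack([cv2.resize(i,(400,300)),cv2.resize(t,(400,300),interpolation=cv2.INTER_CUBIC)]))
E
```

```text
[0.482 0.358 0.35 ]
(229, 88, 52, 53) ((0.48326390981674194, 0.3554808497428894), (0.050048425793647766, 0.04918045923113823), 11.806041717529297)
plan [ 77.3  -0.9 171.3] turn 0.1 | tcp [0.4986 0.2806 0.2683] h 11.6 j6 0.31 tilt 0.06 t 15.2 w 91.2 F [ 0.4 -0.   0.5]
```

View pics/c7.png

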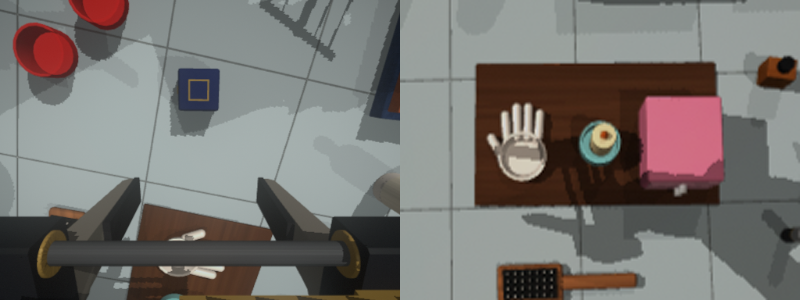

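The box is squarely under the camera at (198,90) in the crop. The top view shows the candle standing in the votive at (600,140). Now I'll grasp the box.

>>> apply_moves(motion=[91,40,0,15,0,91,76.5,0,35,0,91,76.5,0,70,0,91,76.5,0,105,0,91,76.5,0,135,0,91,76.5,0,158,0,91,76.5,0,172,0,91,76.5,0,172,0,60,76.5,0,172,0,42,76.5,0,172,0,42,76.5,0,172,0,42,76.5,0,172,0,42,76.5,0,172,0,42,76.5,0,172,0,42,76.5,0,172,0,42,76.5,0,172,0], squeeze=12)

```text
time: 16.57
tcp_pos: [0.4837, 0.3562, 0.0974]
orientation: [0.0, 0.632, 0.775, 0.0]
contact_force: [-0.9, -0.8, 6.1]
gripper_width: 0.564
```

>>> apply_moves(motion=[42,0,0,-15,0,42,0,0,-50,0,42,0,0,-90,0,42,0,0,-130,0,42,-25,-4,-160,0,42,-55,-8,-190,2,42,-92,-13,-200,4,42,-130,-19,-200,6,42,-170,-25,-200,8,42,-210,-31,-200,10,42,-250,-37,-200,12.5,42,-290,-42,-200,12.5,42,-330,-48,-200,12.5,42,-370,-54,-200,12.5,42,-410,-60,-200,12.5,42,-450,-66,-200,12.5,42,-480,-70,-200,12.5,42,-500,-73,-200,12.5,42,-500,-73,-200,12.5,42,-500,-73,-200,12.5])

```text
time: 18.23
tcp_pos: [0.5123, -0.1492, 0.2964]
orientation: [-0.0, 0.713, 0.701, -0.0]
contact_force: [0.3, 0.4, -0.4]
gripper_width: 0.562
```

```bash
python3 - <<'E'
from h import *
plan(.512,-.1485,.1885,-1)
E
```

```text
plan [  0.6  -0.2 107.9] turn -0.0 | tcp [ 0.5123 -0.1492  0.2964] h -1.0 j6 -0.27 tilt 0.03 t 18.2 w 51.7 F [ 0.3  0.4 -0.4]
```

>>> apply_moves(motion=[42,0,0,30,0,42,0,0,60,0,42,0,0,82,0,42,0,0,95,0,42,0,0,101,0,42,0,0,104,0,42,0,0,106,0,42,0,0,107.5,0,42,0,0,108.5,0,42,0,0,108.5,0])

```text
time: 19.07
tcp_pos: [0.5129, -0.1484, 0.1888]
orientation: [0.0, 0.713, 0.702, 0.0]
contact_force: [0.5, -0.5, -0.7]
gripper_width: 0.566
```

>>> apply_moves(motion=[42,0,0,0.7,0,42,0,0,1.2,0,42,0,0,1.7,0,42,0,0,1.7,0,42,0,0,1.7,0])

```text
time: 19.48
tcp_pos: [0.5129, -0.1486, 0.1882]
orientation: [0.0, 0.713, 0.701, 0.0]
contact_force: [-3.3, 1.3, 15.4]
gripper_width: 0.563
```

Contact. Release, lift, and look for the lipstick.

>>> apply_moves(motion=[55,0,0,0,0,65,0,0,0,0,80,0,0,0,0,80,0,0,0,0,80,0,0,0,0,80,0,0,-15,0,80,0,0,-45,0,80,0,0,-80,0])

```text
time: 20.15
tcp_pos: [0.5114, -0.1481, 0.2656]
orientation: [-0.002, 0.713, 0.702, -0.001]
contact_force: [0.7, 0.4, -0.6]
gripper_width: 0.869
```

>>> apply_moves(motion=[60,-12,-5,-15,-7,60,-26,-10,-15,-14,60,-40,-15,-15,-21,60,-54,-20,-15,-28,60,-68,-25,-15,-35,60,-82,-30,-15,-42,60,-96,-35,-15,-49,60,-110,-40,-15,-56,60,-124,-45,-15,-63,60,-138,-50,-15,-70,60,-152,-56,-15,-77,60,-169,-62,-15,-84,60,-169,-62,-15,-90,60,-169,-62,-15,-90,60,-169,-62,-15,-90])

```text
time: 21.4
tcp_pos: [0.4478, -0.3165, 0.2813]
orientation: [-0.0, 0.01, 1.0, 0.0]
contact_force: [-0.5, -0.3, 0.1]
gripper_width: 0.655
```

```bash
python3 - <<'E'
from h import *
im,i=shot("w8");plan(.372,-.317,.12,89)
T=i["camera_from_world"];print((-T[:3,:3].T@T[:3,3]).round(3))
print(proj(i,(.372,-.317,.075)))
E
```

```text
plan [ 75.9  -2.3 161.4] turn -0.1 | tcp [ 0.448  -0.3162  0.2814] h 88.9 j6 -2.17 tilt 0.02 t 21.4 w 60.0 F [ 1.2 -1.  -0.9]
[ 0.371 -0.315  0.363]
[251.27530937 112.84765822]
```

View pics/w8.png

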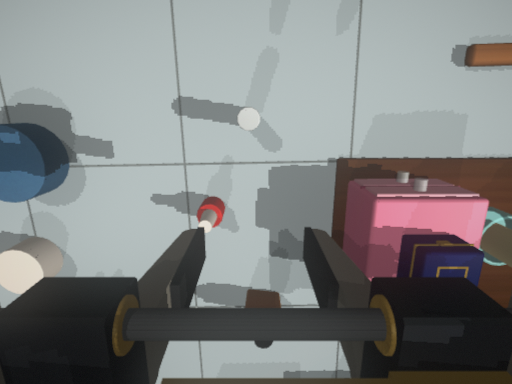

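The lipstick's chrome top is at px (249,119), about 22 px across, which fits 22 mm. The polish is clear of it at (211,210).

```bash
python3 - <<'E'
from h import *
im=cv2.imread("pics/w8.png")[:,:,::-1].copy();i=np.load("pics/w8.npy",allow_pickle=True).item()
g=im.min(2)[95:145,225:275]
_,m=cv2.threshold(g,0,255,cv2.THRESH_BINARY+cv2.THRESH_OTSU)
c=max(cv2.findContours(m,cv2.RETR_EXTERNAL,cv2.CHAIN_APPROX_NONE)[0],key=cv2.contourArea);(x,y),r=cv2.minEnclosingCircle(c);print(x+225,y+95,r)
P=ray(i,(x+225,y+95),.075);print(P,ray(i,(249,119),.075));plan(*P,.124,89)
E
```

```text
249.5 119.5 34.64833068847656
[ 0.37786863 -0.31876252] [ 0.37741388 -0.31921227]
plan [ 70.   -3.9 157.4] turn -0.1 | tcp [ 0.448  -0.3162  0.2814] h 88.9 j6 -2.17 tilt 0.02 t 21.4 w 60.0 F [ 1.2 -1.  -0.9]
```

>>> apply_moves(motion=[60,35,-2,10,0,60,70,-4,20,0,60,70.5,-4,55,0,60,70.5,-4,90,0,60,70.5,-4,120,0,60,70.5,-4,145,0,60,70.5,-4,160,0,60,70.5,-4,160,0,40,70.5,-4,160,0,25,70.5,-4,160,0,14,70.5,-4,160,0,14,70.5,-4,160,0,14,70.5,-4,160,0,14,70.5,-4,160,0,14,70.5,-4,160,0,14,70.5,-4,160,0,14,70.5,-4,160,0,14,70.5,-4,160,0], squeeze=10)

```text
time: 22.95
tcp_pos: [0.3777, -0.3196, 0.1221]
orientation: [0.0, 0.008, 1.0, -0.0]
contact_force: [-1.7, -0.1, 7.3]
gripper_width: 0.236
```

```bash
python3 - <<'E'
from t import *
plan(*lip,.30,89)
E
```

```text
plan [-230.5  404.4 -178. ] turn 0.1 | tcp [ 0.3777 -0.3196  0.1221] h 89.1 j6 -2.26 tilt 0.05 t 22.9 w 21.7 F [-1.7 -0.1  7.3]
```

>>> apply_moves(motion=[14,0,0,-20,0,14,0,0,-60,0,14,0,0,-100,0,14,0,0,-140,0,14,-12,20,-165,0,14,-30,52,-178,0,14,-48,84,-178,0,14,-67,118,-178,0,14,-87,152,-178,0,14,-106,186,-178,0,14,-126,221,-178,0,14,-146,256,-178,0,14,-166,291,-178,0,14,-186,326,-178,0,14,-205,360,-178,0,14,-222,390,-178,0,14,-230,404,-178,0,14,-230,404,-178,0,14,-230,404,-178,0])

```text
time: 24.53
tcp_pos: [0.6132, 0.0811, 0.2989]
orientation: [-0.001, 0.007, 1.0, -0.0]
contact_force: [-0.6, -0.2, -1.2]
gripper_width: 0.236
```

```bash
python3 - <<'E'
from t import *
plan(*lip,.1275,89)
im,i=shot("w9")
T=i["camera_from_world"];print((-T[:3,:3].T@T[:3,3]).round(3))
E
```

```text
plan [ -1.4   0.2 171.4] turn 0.2 | tcp [0.6132 0.0811 0.2989] h 89.2 j6 -1.43 tilt 0.08 t 24.5 w 21.7 F [-0.6 -0.2 -1.2]
[0.536 0.082 0.381]
```

View pics/w9.png

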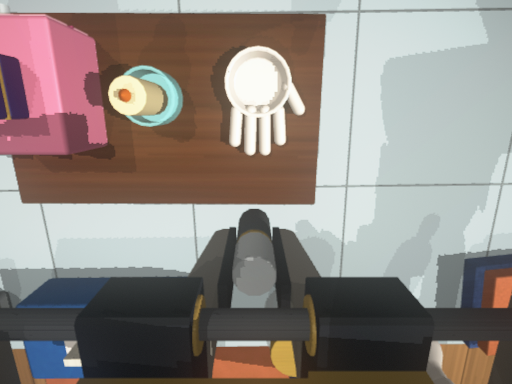

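Lipstick held upright at (254,250). The dish bowl is at (259,82), the longest fingertip at (265,155) and the heel at (257,47). I'll cross-check against these.

```bash
python3 - <<'E'
from t import *
i=np.load("pics/w9.npy",allow_pickle=True).item()
for n,p,z in[("bowl",(259,82),.016),("tip",(265,155),.014),("heel",(257,47),.016),("votrimC",(151,97),.044),("thumb",(303,112),.016),("backedge",(260,204),.006)]:
    q=ray(i,p,z);print(n,q.round(4),"rel dish bx,by",((q-dish)@bx).round(4),((q-dish)@by).round(4))
q=np.array([.5129,-.1486]);print(((org-dish)@bx,(org-dish)@by))
E
```

```text
bowl [0.504  0.0885] rel dish bx,by -0.0226 0.0054
tip [0.5868 0.095 ] rel dish bx,by 0.0601 0.0134
heel [0.4679 0.0867] rel dish bx,by -0.0586 0.0029
votrimC [ 0.5197 -0.0261] rel dish bx,by -0.0048 -0.1089
thumb [0.5373 0.1392] rel dish bx,by 0.0099 0.0566
backedge [0.6511 0.0886] rel dish bx,by 0.1245 0.008
(np.float64(-0.010414399092974185), np.float64(-0.23192921944541608))
```

```bash
python3 - <<'E'
from t import *
def fit(im,i,sel,tag):
    for c in blobs(im,(0,0,95),(40,90,255),80):
        x,y,a,b=cv2.boundingRect(c)
        if not sel(x,y,a,b):continue
        w=np.array([ray(i,q[0],.016) for q in c]);B=np.c_[w@bx,w@by]
        u0=B[:,0].min();p=B[(B[:,0]<u0+.03)]
        s=np.linalg.lstsq(np.c_[2*p,np.ones(len(p))],(p**2).sum(1),rcond=None)[0];t=B[B[:,0]>u0+.09]
        print(tag,(x,y,a,b),"u",u0.round(4),B[:,0].max().round(4),"bowl u,v",s[:2].round(4),"r",np.sqrt(s[2]+s[0]**2+s[1]**2).round(4),"fingers v",t[:,1].min().round(4),t[:,1].max().round(4),"v",B[:,1].min().round(4),B[:,1].max().round(4))
L=lambda n:cv2.imread(f"pics/{n}.png")[:,:,::-1].copy();I=lambda n:np.load(f"pics/{n}.npy",allow_pickle=True).item()
fit(L("w9"),I("w9"),lambda x,y,a,b:210<x<240 and y<60,"w9")
fit(L("w4"),I("w4"),lambda x,y,a,b:190<x<215 and 50<y<90,"w4")
fit(L("w6"),I("w6"),lambda x,y,a,b:170<x<200 and 100<y<150,"w6")
fit(L("top0"),camera_info("top"),lambda x,y,a,b:210<x<230 and 140<y<170,"top0")
fit(L("top3"),camera_info("top"),lambda x,y,a,b:210<x<230 and 140<y<170,"top3")
# organizer / board in w9: organizer right top edge
print("dish v",v)
E
```

```text
w9 (215, 45, 91, 111) u 0.4643 0.5848 bowl u,v [0.5047 0.0949] r 0.04 fingers v 0.061 0.1299 v 0.0474 0.1508
w4 (203, 61, 93, 76) u 0.4644 0.5857 bowl u,v [0.5024 0.0955] r 0.038 fingers v 0.0617 0.1298 v 0.0573 0.151
w6 (181, 112, 117, 194) u 0.4643 0.5854 bowl u,v [0.503  0.0945] r 0.0386 fingers v -0.0672 0.1301 v -0.0713 0.1506
top0 (218, 155, 33, 42) u 0.4659 0.583 bowl u,v [0.504  0.0965] r 0.0371 fingers v 0.0643 0.1294 v 0.059 0.149
top3 (218, 155, 33, 42) u 0.4659 0.583 bowl u,v [0.5036 0.0965] r 0.0369 fingers v 0.0643 0.1294 v 0.059 0.149
dish v 0.09188754496300293
```

A full-contour fit in five views agrees that the dish midline is at v=0.0957, 4 mm left of my first fit. The votive is still within 2 mm of midway. I'm shifting the lipstick target to (0.6146, 0.085).

>>> apply_moves(motion=[14,-1,4,30,0,14,-1.4,4,65,0,14,-1.4,4,100,0,14,-1.4,4,130,0,14,-1.4,4,150,0,14,-1.4,4,160,0,14,-1.4,4,165,0,14,-1.4,4,168,0,14,-1.4,4,170,0,14,-1.4,4,171,0,14,-1.4,4,171,0,14,-1.4,4,171,0])

```text
time: 25.58
tcp_pos: [0.6156, 0.0851, 0.1295]
orientation: [0.001, 0.008, 1.0, 0.0]
contact_force: [0.8, 0.3, -0.3]
gripper_width: 0.233
```

>>> apply_moves(motion=[14,0.8,0,0.7,0,14,0.8,0,1.2,0,14,0.8,0,1.8,0,14,0.8,0,2.3,0,14,0.8,0,2.3,0,14,0.8,0,2.3,0])

```text
time: 26.08
tcp_pos: [0.6151, 0.0851, 0.1278]
orientation: [0.001, 0.008, 1.0, 0.0]
contact_force: [-1.8, -0.6, 12.1]
gripper_width: 0.24
```

>>> apply_moves(motion=[24,0,0,0,0,32,0,0,0,0,45,0,0,0,0,60,0,0,0,0,60,0,0,0,0,60,0,0,-15,0,60,0,0,-45,0,60,0,0,-85,0,60,0,0,-125,0,60,20,30,-150,0,60,45,60,-170,0,60,70,90,-170,0,60,95,120,-170,0,60,120,150,-170,0,60,145,180,-170,0,60,170,210,-170,0,60,190,240,-170,0,60,200,250,-170,0,60,200,250,-170,0])

```text
time: 27.67
tcp_pos: [0.4162, 0.3402, 0.2961]
orientation: [-0.0, 0.006, 1.0, 0.0]
contact_force: [-0.1, 0.3, -0.2]
gripper_width: 0.651
```

```bash
python3 - <<'E'
from t import *
plan(.5,.2,.3)
t=camera("top");s=camera("scene");i=camera_info("top");cv2.imwrite("pics/top4.png",t[:,:,::-1])
cv2.imwrite("pics/fin.png",np.hstack([cv2.resize(t[100:280,190:430,::-1],(400,300),interpolation=cv2.INTER_CUBIC),cv2.resize(s[130:355,110:390,::-1],(400,320),interpolation=cv2.INTER_CUBIC)[:300]]))
for n,lo,hi,z in[("teal",(80,60,80),(95,255,255),.044),("pink",(160,90,120),(178,255,255),.091),("navy",(112,80,20),(130,255,130),.133)]:
    for c in blobs(t,lo,hi,100)[:3]:
        w=np.array([ray(i,q[0],z) for q in c],np.float32);print(n,cv2.boundingRect(c),cv2.minAreaRect(w))
for c in blobs(t,(0,0,95),(40,90,255),80):
    x,y,a,b=cv2.boundingRect(c)
    if 200<x<260 and 130<y<190:
        w=np.array([ray(i,q[0],.016) for q in c]);print("dish",(x,y,a,b),(w@bx).min(),(w@bx).max(),(w@by).min(),(w@by).max())
print("expect lip top px",proj(i,(.6146,.085,.081)))
E
```

```text
plan [ -85.5 -139.2   -4. ] turn 0 | tcp [0.4162 0.3402 0.2961] h 89.3 j6 -0.88 tilt 0.04 t 27.7 w 59.9 F [-0.1  0.3 -0.2]
teal (269, 165, 22, 22) ((0.5177677869796753, -0.0312972366809845), (0.05746963620185852, 0.058217935264110565), 88.3731689453125)
pink (302, 151, 46, 48) ((0.5096094608306885, -0.14431411027908325), (0.11722640693187714, 0.12376809865236282), 88.58123779296875)
navy (319, 161, 21, 21) ((0.510316789150238, -0.1478043496608734), (0.05035519227385521, 0.050305675715208054), 88.58533477783203)
dish (218, 155, 33, 42) 0.4658690725874294 0.582962057776842 0.05894926070805707 0.14903580221172866
expect lip top px [235.54586541 138.15166237]
```

View pics/fin.png

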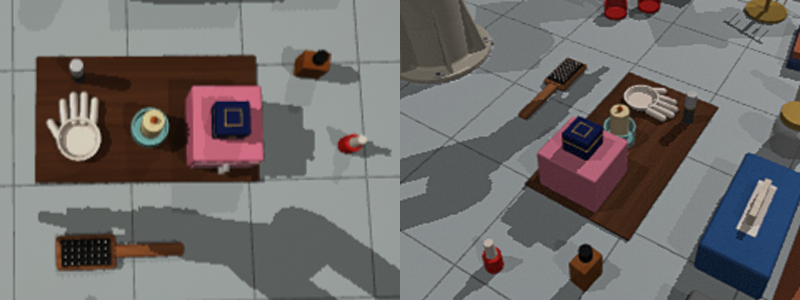

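All items stand as asked, and the dish and bystanders haven't moved. In the crop the lipstick is at (76,68), the candle and votive at (152,125), and the ring box at (231,118). Handing in.

```bash
python3 -c "
from cell import ticket
print(ticket.sign_off())"
```

```text
the job is handed in; nothing more can be done
None
```

The job is done and handed in at about 28 s of the 128 s allowed. I placed the votive first, then the candle in it, then the ring box in the centre of the organizer's top. Last, I stood the lipstick behind the hand dish. Each was lowered until the wrist force showed contact (8–15 N) and then released.

**Last checks (final top and scene views, 13 pictures viewed):**
- **Votive:** it stands at about (0.518, −0.031), against a midpoint of (0.519, −0.031). The candle is upright inside it.
- **Ring box:** within about 2 mm of the organizer's centre and square with it.
- **Lipstick:** upright, on the dish's midline by the arm's reading at release. Its centre is about 28 mm beyond the fingertips, so the gap to its near side is about 17 mm. "About two centimetres" could mean either distance, so I chose a spot between the two.
- **Hand dish:** its outline in the top view is unchanged to within 0.2 mm.
- **Perfume and nail polish:** they look unmoved, judged by eye only.

**What disagreed:**
- **Dish midline:** my first fit was about 4 mm off. Five views agreed on the corrected line, and I used it for the lipstick. The votive was already placed on the old fit, which left it about 2 mm from midway.
- **Organizer centre:** the top and wrist cameras differ by about 3 mm in y.
- **Lipstick mask:** the automatic mask for the lipstick's top failed, so I read that pixel by eye. The grip width of 21.7 mm confirmed it was the lipstick.

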